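# Turn the inspection lens arm over the circuit board

## Robot

A 6-joint arm with a two-finger parallel gripper is mounted at the origin on the work surface. World frame = base frame: x ahead of the robot, y to its left, z up, the work surface at z = 0. Lengths are in m, angles in rad, forces in N, time in s.
With the tool pointing down it reaches from about 0.35 to 0.875 m from the base axis. Payload 4.2 kg.
Tool frame: the origin (TCP) lies midway between the tips of the shut fingers; the grasp point (between the pads) lies 19 mm behind it; z points along the fingers, y is the line along which they close (so a half turn about z gives the same grasp; the last joint's range is limited). The gripper opens to 85 mm and grips with 20 to 120 N. Pads are 22 mm wide; open, the fingers measure 114 mm over their backs; the gripper's body (76 mm by 85 mm) begins 54 mm behind the grasp point. The pads swing forward as they close: fully open they stand 13 mm farther back than shut.
Start: joints at [-0.924, 0.385, 0.008, 0, -1.194, -0.259], TCP at [0.236, -0.579, 0.206] pointing down, gripper open.
Joint ranges: [-3.14, 3.14], [-1.21, 2.06], [-1.07, 1.41], [-3.16, 2.05], [-2.99, -0.16], [-3.1, 3.1]. Speed limits (rad/s): [2.79, 2.79, 3.14, 3.14, 3.14, 3.14].

## Interface

Orientations are given as a unit quaternion [w, x, y, z].
In Python, from station import bot gives the robot as it stands. The module is installed in compiled form; this text tells all that it offers.
- The arm moves only by the shell command python3 -m creep 'ROWS'. ROWS is JSON, a list of rows, each a list of 3 entries, a list of its own where there are three numbers: the closure, from -1 (fully open) to 1 (shut), then the shift along the world's x, y, z normalised to -1 to 1, where 1 is 150 mm, then the turn, a rotation vector about the world's x, y, z normalised to -1 to 1, where 1 is 90 degrees. In form: [[grip, [dx, dy, dz], [rx, ry, rz]], ...]. A call has 1 to 20 rows; each row is the pose to reach, as a shift and turn from the pose commanded when the call began; what a row does not reach only later rows make up. A row lasts 1/10 s, in which the tool goes at most 50 mm and 8.59 degrees, less where a joint would pass 70% of its speed; a pose out of reach is approached as far as the arm can. A call with a number of a shift or a turn outside -1 to 1 is refused whole. A call with a gripper value outside its range is refused whole. The fingers move at their own pace and stop on an object; the grip force is fixed at half the most. Time passes only in rows, so rows that repeat a pose let the fingers close. It gives the time, the measured TCP pose, the force, the opening and the grip force at its end, in the units of the state.
- bot.sense(): the state, without advancing time (a new reading comes with each control period).
- bot.grab_frame(name): name is "scene" or "top" or "wrist"; returns (picture, depth): 384x512x3 uint8, blue, green, red; 384x512 float32, m along the optical axis (not along the pixel's ray), 0 where there is no reading.
- bot.get_calibration(name): a dict with "fx", "fy", "cx", "cy" (pixels), "k1" (the pictures are not rectified: a ray, as slopes to the right and down, at radius r is drawn at 1 + k1 r^2 times it, then the intrinsics apply), "xyz" and "attitude" of the camera in the world; the wrist camera has in their place "hand_eye" (4x4, takes a point from camera to tool coordinates, whose origin is the TCP and whose axes are the flange's). Camera axes: x right, y down, z forward; pixel columns grow to the right and rows downward; lengths in m; the calibration is good to about 2 mm. A picture is of the moment at which its call begins: read the wrist's pose just before it. get_calibration takes no time and is no camera call.
- bot.sign_off(): hands the job in; it is judged then, once.
Trained networks look in the newest picture that a camera, given by its name, has taken for a name from the list of things; names that differ only in an ending like _2 or _b are one class to them, and where a whole thing is asked for, a point or a joint stands for the part that bears it (a point fixed in the world has none). Each returns a list of dicts, best first, with "confidence" (0 to 1); they miss things now and then, are a little off and sometimes report something else, mostly with a low value. They report only what shows in the picture. A call takes as long as a camera call.
- bot.search_frame(camera, target): "box" ([left, top, right, bottom] in pixels, round what is visible of it).
- bot.masks_of(camera, target): "pixels" (384x512 bool, what is visible of it) and "box" ([left, top, right, bottom] in pixels, round what is visible of it).
- bot.landmark_of(camera, target): "xy" ([column, row] in pixels: a listed point, or the origin of a listed thing).
The state is a dict: "clock": time; "joints": joint angles; "joint_velocities": joint speeds; "joint_torque": joint torques, N m; "eef_pos": TCP position; "ee_rot": TCP orientation; "contact_force": force on the tool from outside, world axes, zero at the start; "moment": the same for the moment, N m; "opening": finger opening in m; "gripper_force": force on a finger pad.
Only numpy, scipy, OpenCV 4.12 (cv2) and the standard library are available. Lean on these libraries where they do the work, as an engineer would, in place of code of your own. Each camera call takes 0.05 s, during which the arm holds its last target. There are 200 camera calls.

## Task

The lens arm on the indigo-blue board holder is parked with its lens away from the circuit board. Lift that arm right off its pivot pin, turn it end for end so that the lens is over the board, set it back on the same pin, fully home on its seat, without dropping it, and let go. Leave the grey holder's lens arm as it is.

Things in the scene. Friction and masses are not known exactly. Their poses are not given: they have to be found in the camera images.
- blue_holder: Indigo-blue board holder fixed to the bench, base 230x90x12 mm. Origin: centre of the underside, below the pivot pin; x towards its green circuit board (centre x=+80, chips to z=26 mm). Pillar 86 (x) by 30 mm, top (arm's seat) z=60. Pin 12 mm thick to z=86, tapering to 4 mm at z=100. Four stop pegs, 8 mm thick, to z=72, at x=+-36, y=+-19, on 14 mm wide beams: a seated arm turns only +-12 degrees.
- lens_arm: Loose arm of the blue holder, about 0.2 kg, balanced at its hub. Origin: centre of the hub's underside, x towards the lens. Black hub 40 (x) by 36 (y), 34 mm high, 21 mm hole for the pin; grip it across the 36 mm from above, sides free. Flat bar, 14 mm wide, 10 thick, at the bottom; brass counterweight (28x26x18 mm) at x=-72 mm. Starts on the pin, lens over the black pad, away from the board.
- lens (a point): Centre of the white-rimmed round lens of the blue holder's arm: 62 mm across, 10 mm thick, at x=+85, z=+5 mm in the arm's frame; axes as the arm's.
- grey_arm: The same kind of arm, same frame and sizes, on a like holder in grey, its lens already over that holder's board: leave it alone. An amber jar (36 mm wide, 45 mm high) stands near; a screwdriver and tweezers lie beyond.

How it is judged:
On the way:
1. the blue holder's arm is lifted off its pin (underside up at the pin's top) (z of lens_arm in the frame of blue_holder above 0.095 m), for 0.1 s.
At the end, for the whole second after the job is handed in: The blue holder's lens arm is back on its pin (hub within 10 mm of the pin's axis), fully down (within 4 mm of the seat), level within 6 degrees, its lens over the board (65 to 100 mm from the pin towards the board, within 30 mm of the holder's middle line), released and at rest (x of lens_arm in the frame of blue_holder between -0.01 and 0.01 m and y of lens_arm in the frame of blue_holder between -0.01 and 0.01 m and z of lens_arm in the frame of blue_holder between 0.055 and 0.064 m and x of lens in the frame of blue_holder between 0.065 and 0.1 m and y of lens in the frame of blue_holder between -0.03 and 0.03 m and angle between lens_arm's own z axis and vertical below 0.1 rad and linear speed of lens_arm below 0.02 m/s and angular speed of lens_arm below 0.1 rad/s); the robot touches nothing.
It fails at once if the lens arm is let go or dropped while its underside is more than 15 mm above the seat (contact force between lens_arm and the fingers below 0.05 N and z of lens_arm in the frame of blue_holder above 0.075 m).
It fails at once if the grey holder's lens arm is moved by more than 15 mm (distance of grey_arm from where it was at the start of the episode above 0.015 m).
It also fails if it takes over 48 s, if anything falls off the work surface, if the arm or the gripper's body presses on something with over 40 N, if the wrist force passes 120 N, or if a joint passes its speed limit or range.

## Working session

There is one attempt and no reset: what is moved stays moved. The work goes in short steps, Python scripts to look and compute and a shell command to move; the robot and the scene stay as the last step left them, time stands still between calls to the robot, and variables do not carry over. Pictures are saved under pics/ and viewed, at most 10 in all, crops included, and the job is handed in when it is done.

```bash
mkdir -p pics; cat > h.py <<'E'
import numpy as np, cv2
from scipy.spatial.transform import Rotation as R
from station import bot
def cam(name, st=None):
    c=bot.get_calibration(name)
    if name=="wrist":
        T=np.eye(4); q=st["ee_rot"]; T[:3,:3]=R.from_quat([q[1],q[2],q[3],q[0]]).as_matrix(); T[:3,3]=st["eef_pos"]
        return c,T@np.array(c["hand_eye"])
    T=np.eye(4); a=np.array(c["attitude"],float)
    T[:3,:3]= a if a.shape==(3,3) else R.from_quat([a[1],a[2],a[3],a[0]]).as_matrix()
    T[:3,3]=c["xyz"]; return c,T
def rays(c,uv):
    uv=np.atleast_2d(np.array(uv,float)); K=np.array([[c["fx"],0,c["cx"]],[0,c["fy"],c["cy"]],[0,0,1]])
    return np.c_[cv2.undistortPoints(uv[:,None],K,np.array([c["k1"],0,0,0.]))[:,0],np.ones(len(uv))]
def at_depth(c,T,uv,d): return (rays(c,uv)*np.atleast_1d(d)[:,None])@T[:3,:3].T+T[:3,3]
def at_z(c,T,uv,z):
    r=rays(c,uv)@T[:3,:3].T; return T[:3,3]+r*((z-T[2,3])/r[:,2])[:,None]
E
python3 - <<'E'
from h import *
np.set_printoptions(precision=4,suppress=True)
print(bot.sense())
for n in ["scene","top"]:
    im,d=bot.grab_frame(n); cv2.imwrite(f"pics/{n}0.png",im)
    c,T=cam(n); print(n,c)
    for t in ["blue_holder","lens_arm","lens","grey_arm"]:
        for r in bot.landmark_of(n,t): 
            u=np.array(r["xy"]); v=d[int(u[1]),int(u[0])]
            print(t,u,r["confidence"],v,at_depth(c,T,u,v)[0])
E
```

```text
{'clock': 0.0, 'joints': array([-0.9244,  0.3856,  0.0067, -0.0005, -1.194 , -0.2586]), 'joint_velocities': array([-0.0002, -0.001 , -0.0017, -0.0009, -0.0002, -0.0006]), 'joint_torque': array([ -0.0009, -39.2287,  18.8397,   4.1862,  -0.0047,   0.    ]), 'eef_pos': array([ 0.2361, -0.578 ,  0.2053]), 'ee_rot': array([-0.0003, -0.1926,  0.9813,  0.0011]), 'contact_force': array([ 0.006 , -0.7685, -1.0569]), 'moment': array([ 0.0144,  0.0091, -0.0418]), 'gripper_force': 0.0, 'opening': 0.0857388670134806}
scene {'fx': 400.62050932322285, 'fy': 400.62050932322285, 'cx': 256.28133703334487, 'cy': 182.3950172210374, 'k1': -0.14138782481888584, 'xyz': array([ 1.1416, -0.0379,  0.773 ]), 'attitude': array([-0.2409,  0.6667,  0.6598, -0.2493])}
blue_holder [173.2 193.6] 0.95 0.89961755 [ 0.5748 -0.2329  0.0758]
lens_arm [167.5 173.6] 0.65 0.9261367 [ 0.5227 -0.2515  0.0857]
lens [158.8 148.3] 0.76 1.0119545 [ 0.4162 -0.2931  0.0644]
grey_arm [369.7 216.3] 0.71 0.85082805 [0.6449 0.1985 0.0756]
top {'fx': 349.1189613072415, 'fy': 349.1189613072415, 'cx': 252.18838144691856, 'cy': 191.34170825758446, 'k1': -0.08877837859669399, 'xyz': array([ 0.4103, -0.0244,  0.8104]), 'attitude': array([-0.046 ,  0.7056, -0.7053,  0.051 ])}
blue_holder [350.5 199.4] 0.74 0.7515681 [ 0.4958 -0.2429  0.065 ]
lens [372.6 232.1] 0.75 0.7394299 [ 0.4249 -0.2878  0.0678]
grey_arm [145.2 139.3] 0.55 0.7395865 [0.6219 0.1996 0.0914]
```

View pics/top0.png

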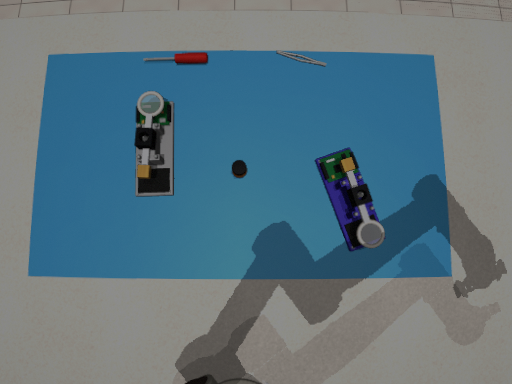

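View pics/scene0.png

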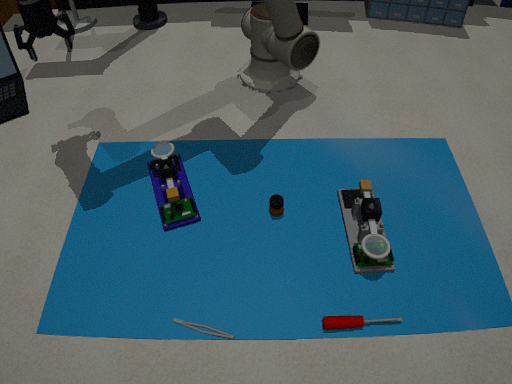

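```bash
python3 - <<'E'
from h import *
np.set_printoptions(precision=4,suppress=True)
im,d=bot.grab_frame("top"); c,T=cam("top")
vv,uu=np.mgrid[0:384,0:512]; P=at_depth(c,T,np.c_[uu.ravel(),vv.ravel()],d.ravel())
near=(np.hypot(P[:,0]-.495,P[:,1]+.25)<.16)&(d.ravel()>0)
def show(n,m):
    q=P[m]; print(n,m.sum(),np.median(q,0),"mid",(q.min(0)+q.max(0))/2, q.max(0)-q.min(0))
show("pin",near&(P[:,2]>.105)); show("hub",near&(P[:,2]>.088)&(P[:,2]<.1))
hub=near&(P[:,2]>.088)&(P[:,2]<.1)
print(cv2.minAreaRect((P[hub][:,:2]*1000).astype(np.float32)))
hsv=cv2.cvtColor(im,cv2.COLOR_BGR2HSV).reshape(-1,3)
for n,(a,b) in {"green":(40,85)}.items():
    m=near&(hsv[:,0]>a)&(hsv[:,0]<b)&(hsv[:,1]>80)&(P[:,2]<.035); show(n,m); print(cv2.minAreaRect((P[m][:,:2]*1000).astype(np.float32)))
for t in ["lens_arm","blue_holder"]:
  for r in bot.masks_of("top",t):
    m=r["pixels"].ravel()&(d.ravel()>0); print(t,r["confidence"],r["box"],m.sum(), cv2.minAreaRect((P[m][:,:2]*1000).astype(np.float32)))
E
```

```text
return _methods._mean(a, axis=axis, dtype=dtype,
  ret = um.true_divide(
Traceback (most recent call last):
ValueError: zero-size array to reduction operation minimum which has no identity
```

The top view shows the blue holder's board end at about (340,165), its hub at (361,195) and its lens at (371,233). The jar is at (239,168) and the grey holder is well to the left. The scene view agrees.

```bash
python3 - <<'E'
from h import *
np.set_printoptions(precision=4,suppress=True)
im,d=bot.grab_frame("top"); c,T=cam("top")
vv,uu=np.mgrid[0:384,0:512]; P=at_depth(c,T,np.c_[uu.ravel(),vv.ravel()],d.ravel())
near=(np.hypot(P[:,0]-.495,P[:,1]+.25)<.16)&(d.ravel()>0)
rect=lambda m: print(m.sum(),cv2.minAreaRect((P[m][:,:2]*1000).astype(np.float32)) if m.any() else "", np.median(P[m],0) if m.any() else "")
print("hub");rect(near&(P[:,2]>.086)&(P[:,2]<.1))
hsv=cv2.cvtColor(im,cv2.COLOR_BGR2HSV).reshape(-1,3)
print("green");rect(near&(hsv[:,0]>40)&(hsv[:,0]<85)&(hsv[:,1]>80)&(P[:,2]<.035))
print("brass");rect(near&(hsv[:,0]>10)&(hsv[:,0]<30)&(hsv[:,1]>100)&(P[:,2]>.06))
for t in ["lens_arm","blue_holder"]:
  for r in bot.masks_of("top",t):
    m=r["pixels"].ravel()&(d.ravel()>0); print(t,r["confidence"],r["box"]);rect(m)
    if t=="blue_holder": rect(m&(P[:,2]<.03))
print(at_z(c,T,[[361,193]],.094), at_z(c,T,[[372,232.5]],.07))
E
```

```text
hub
295 ((502.55438232421875, -258.2769775390625), (40.30731964111328, 37.93436050415039), 18.372949600219727) [ 0.5037 -0.2562  0.0938]
green
410 ((513.2994995117188, -254.65225219726562), (200.10731506347656, 74.8003158569336), 19.923860549926758) [ 0.5811 -0.221   0.0221]
brass
178 ((540.6661987304688, -243.40281677246094), (91.8844223022461, 28.296594619750977), 14.137487411499023) [ 0.5702 -0.2344  0.0777]
lens_arm 0.88 [342.8, 154.8, 384.2, 247.2]
1422 ((496.6610107421875, -275.44805908203125), (209.52163696289062, 75.4195556640625), 11.825925827026367) [ 0.4768 -0.2652  0.0697]
blue_holder 0.84 [314.9, 146.9, 380.7, 248.4]
2662 ((506.6414794921875, -260.20025634765625), (233.80296325683594, 99.87256622314453), 19.759201049804688) [ 0.5135 -0.2394  0.0155]
2137 ((506.6414794921875, -260.20025634765625), (233.80296325683594, 99.87256622314453), 19.759201049804688) [ 0.5194 -0.2349  0.0136]
[[ 0.506  -0.2573  0.094 ]] [[ 0.424  -0.2857  0.07  ]]
```

```bash
python3 -m creep '[[-1,[0.87,1,0],[0,0,0]],[-1,[0.87,1,0],[0,0,0]],[-1,[0.87,1,0],[0,0,0]],[-1,[0.87,1,0],[0,0,0]],[-1,[0.87,1,0],[0,0,0]]]'
python3 -m creep '[[-1,[0.91,1,0],[0,0,-0.027]],[-1,[0.91,1,0],[0,0,-0.027]],[-1,[0.91,1,0],[0,0,-0.027]],[-1,[0.91,1,0],[0,0,-0.027]],[-1,[0.91,1,0],[0,0,-0.027]],[-1,[0.91,1,0],[0,0,-0.027]]]'
python3 -m creep '[[-1,[0,0.14,0],[0,0,0]],[-1,[0,0.14,0],[0,0,0]],[-1,[0,0.14,0],[0,0,0]],[-1,[0,0.14,0],[0,0,0]]]'
cat > w.py <<'E'
from h import *
import sys
np.set_printoptions(precision=4,suppress=True)
s=bot.sense(); im,d=bot.grab_frame("wrist"); c,T=cam("wrist",s); cv2.imwrite("pics/"+sys.argv[1],im)
y=T[:3,:3]; q=s["ee_rot"]; ty=R.from_quat([q[1],q[2],q[3],q[0]]).as_matrix()[:,1]
print(s["eef_pos"],"ty yaw",np.degrees(np.arctan2(ty[1],ty[0])),s["joints"],"cam",T[:3,3])
vv,uu=np.mgrid[0:384,0:512]; P=at_depth(c,T,np.c_[uu.ravel(),vv.ravel()],d.ravel())
near=(np.hypot(P[:,0]-.503,P[:,1]+.258)<.16)&(d.ravel()>0)
hsv=cv2.cvtColor(im,cv2.COLOR_BGR2HSV).reshape(-1,3)
def rect(n,m):
    if m.sum()>20: print(n,m.sum(),cv2.minAreaRect((P[m][:,:2]*1000).astype(np.float32)), np.median(P[m],0))
c2=np.hypot(P[:,0]-.503,P[:,1]+.258)<.04
rect("hubtop",c2&near&(P[:,2]>.088)&(P[:,2]<.0965)); rect("pin",c2&near&(P[:,2]>.0975)&(P[:,2]<.104))
rect("brass",near&(hsv[:,0]>10)&(hsv[:,0]<30)&(hsv[:,1]>100)&(P[:,2]>.072)&(P[:,2]<.085))
rect("base",near&(hsv[:,0]>110)&(hsv[:,0]<140)&(hsv[:,1]>100)&(P[:,2]<.018)&(P[:,2]>.008))
for t in ["lens_arm","lens","blue_holder"]:
    for r in bot.landmark_of("wrist",t): print(t,r["confidence"],r["xy"],at_z(c,T,r["xy"],{"lens_arm":.06,"lens":.07,"blue_holder":0}[t]))
E
python3 w.py w1.png
```

```text
clock: 1.2
eef_pos: [0.3701, -0.4251, 0.2069]
ee_rot: [0.001, -0.196, 0.981, -0.0]
contact_force: [0.2, -0.3, 0.3]
opening: 0.0854
gripper_force: 0.0
clock: 1.8
eef_pos: [0.5039, -0.2779, 0.2062]
ee_rot: [-0.0, -0.173, 0.985, 0.0]
contact_force: [0.3, -0.2, -0.6]
opening: 0.0854
gripper_force: 0.0
clock: 2.2
eef_pos: [0.5028, -0.2588, 0.2066]
ee_rot: [0.0, -0.171, 0.985, -0.0]
contact_force: [-0.3, 0.4, -0.5]
opening: 0.0857
gripper_force: 0.0
[ 0.5028 -0.2588  0.2066] ty yaw 109.69049947592089 [-0.1888  0.2835 -0.1412  0.0002 -1.1459 -1.0385] cam [ 0.4402 -0.2815  0.3751]
hubtop 1221 ((503.5819396972656, -257.8128662109375), (40.554237365722656, 35.970890045166016), 17.389646530151367) [ 0.5026 -0.258   0.095 ]
brass 550 ((546.2694702148438, -244.60794067382812), (79.68658447265625, 25.434606552124023), 18.911861419677734) [ 0.5701 -0.2367  0.079 ]
base 3533 ((504.80859375, -257.5540771484375), (227.14825439453125, 89.14181518554688), 19.581409454345703) [ 0.4919 -0.272   0.013 ]
lens_arm 0.97 [264.2, 176.6] [[ 0.5025 -0.2527  0.06  ]]
lens 0.84 [259.7, 96.0] [[ 0.4245 -0.2859  0.07  ]]
blue_holder 0.9 [260.3, 169.3] [[ 0.5069 -0.2553  0.    ]]
```

View pics/w1.png

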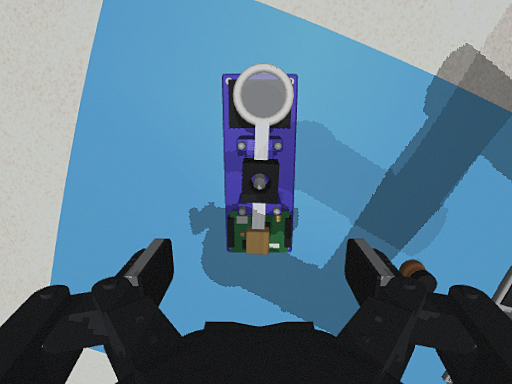

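The wrist view shows the hub at (261,182), the lens at (264,95) and the counterweight at (258,241). The fingers straddle the hub's y sides and the hub measurement agrees with the top camera. The bar is at about 19.5° and the tool at 19.7°, so I'll descend and grip.

```bash
python3 -m creep '[[-1,[0,0.005,-0.3],[0,0,0]],[-1,[0,0.005,-0.6],[0,0,0]],[-1,[0,0.005,-0.8],[0,0,0]],[-1,[0,0.005,-0.9],[0,0,0]],[-1,[0,0.005,-1],[0,0,0]],[-1,[0,0.005,-1],[0,0,0]],[-1,[0,0.005,-1],[0,0,0]]]'
python3 -m creep '[[1,[0,0,0],[0,0,0]],[1,[0,0,0],[0,0,0]],[1,[0,0,0],[0,0,0]],[1,[0,0,0],[0,0,0]],[1,[0,0,0],[0,0,0]],[1,[0,0,0],[0,0,0]],[1,[0,0,0],[0,0,0]],[1,[0,0,0],[0,0,0]],[1,[0,0,0],[0,0,0]],[1,[0,0,0],[0,0,0]]]'
```

```text
clock: 3.1
eef_pos: [0.5036, -0.2571, 0.0566]
ee_rot: [-0.0, -0.172, 0.985, -0.0]
contact_force: [-0.3, 0.0, 0.6]
opening: 0.0852
gripper_force: 0.0
clock: 4.1
eef_pos: [0.5041, -0.2571, 0.0576]
ee_rot: [0.001, -0.172, 0.985, -0.001]
contact_force: [-0.3, 0.4, 5.8]
opening: 0.0347
gripper_force: 60.2
```

```bash
python3 -m creep '[[1,[0,0,0.06],[0,0,0]],[1,[0,0,0.14],[0,0,0]],[1,[0,0,0.22],[0,0,0]],[1,[0,0,0.3],[0,0,0]],[1,[0,0,0.38],[0,0,0]],[1,[0,0,0.46],[0,0,0]],[1,[0,0,0.5],[0,0,0]],[1,[0,0,0.5],[0,0,0]],[1,[0,0,0.5],[0,0,0]]]'; python3 w.py w2.png; python3 -c "
from h import *
im,d=bot.grab_frame('scene'); cv2.imwrite('pics/s2.png',cv2.resize(im[120:260,90:290],None,fx=3,fy=3))"
```

```text
clock: 5.0
eef_pos: [0.503, -0.2566, 0.1312]
ee_rot: [-0.0, -0.172, 0.985, 0.0]
contact_force: [0.0, -1.1, -1.5]
opening: 0.0347
gripper_force: 59.6
[ 0.503  -0.2566  0.1312] ty yaw 109.7767156560279 [-0.185   0.3494 -0.2489 -0.0004 -0.9731 -1.0404] cam [ 0.4407 -0.2795  0.2997]
base 3629 ((521.947265625, -251.55828857421875), (192.01864624023438, 89.39356994628906), 19.510135650634766) [ 0.4905 -0.2806  0.013 ]
lens_arm 0.68 [261.9, 224.4] [[ 0.5288 -0.2446  0.06  ]]
lens 0.86 [262.5, 78.9] [[ 0.4164 -0.2849  0.07  ]]
blue_holder 0.84 [259.5, 183.0] [[ 0.5078 -0.2541  0.    ]]
```

View pics/s2.png

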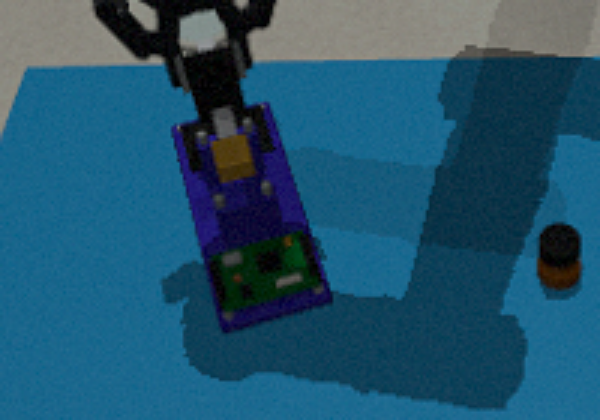

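View pics/w2.png

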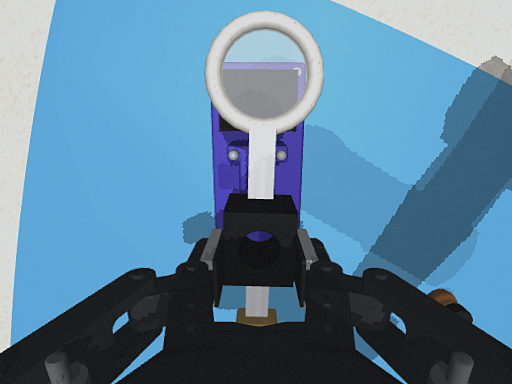

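The arm is off the pin and held: its hub sits between the pads, the bare pillar shows below, and the lens appears at (264,70) in the wrist view. Next comes the half turn; joint 6 has room in the positive direction.

```bash
python3 -m creep '[[1,[0,0,0],[0,0,0.06]],[1,[0,0,0],[0,0,0.12]],[1,[0,0,0],[0,0,0.2]],[1,[0,0,0],[0,0,0.28]],[1,[0,0,0],[0,0,0.36]],[1,[0,0,0],[0,0,0.44]],[1,[0,0,0],[0,0,0.52]],[1,[0,0,0],[0,0,0.6]],[1,[0,0,0],[0,0,0.68]],[1,[0,0,0],[0,0,0.76]],[1,[0,0,0],[0,0,0.84]],[1,[0,0,0],[0,0,0.92]],[1,[0,0,0],[0,0,1]],[1,[0,0,0],[0,0,1]]]'
python3 -m creep '[[1,[0,0,0],[0,0,0.08]],[1,[0,0,0],[0,0,0.16]],[1,[0,0,0],[0,0,0.24]],[1,[0,0,0],[0,0,0.32]],[1,[0,0,0],[0,0,0.4]],[1,[0,0,0],[0,0,0.48]],[1,[0,0,0],[0,0,0.56]],[1,[0,0,0],[0,0,0.64]],[1,[0,0,0],[0,0,0.72]],[1,[0,0,0],[0,0,0.8]],[1,[0,0,0],[0,0,0.88]],[1,[0,0,0],[0,0,0.94]],[1,[0,0,0],[0,0,1]],[1,[0,0,0],[0,0,1]],[1,[0,0,0],[0,0,1]]]'
cat > m.py <<'E'
from h import *
import sys
np.set_printoptions(precision=4,suppress=True)
s=bot.sense(); im,d=bot.grab_frame("wrist"); c,T=cam("wrist",s); cv2.imwrite("pics/"+sys.argv[1],im)
q=s["ee_rot"]; ty=R.from_quat([q[1],q[2],q[3],q[0]]).as_matrix()[:,1]
print(s["eef_pos"],"ty yaw",np.degrees(np.arctan2(ty[1],ty[0])),s["joints"])
vv,uu=np.mgrid[0:384,0:512]; P=at_depth(c,T,np.c_[uu.ravel(),vv.ravel()],d.ravel())
for r in bot.masks_of("wrist","lens_arm")[:1]:
    m=r["pixels"].ravel()&(d.ravel()>0); hsv=cv2.cvtColor(im,cv2.COLOR_BGR2HSV).reshape(-1,3)
    w=m&(hsv[:,1]<40)&(hsv[:,2]>130)&(P[:,2]>s["eef_pos"][2]-.03); Q=P[w]
    ax=np.array([np.cos(np.radians(19.6)),np.sin(np.radians(19.6))])
    A=np.c_[(Q[:,:2]-s["eef_pos"][:2])@ax,(Q[:,:2]-s["eef_pos"][:2])@[-ax[1],ax[0]],np.ones(len(Q))]
    k=np.abs(Q[:,2]-np.median(Q[:,2]))<.02
    for _ in range(4):
        f=np.linalg.lstsq(A[k],Q[k,2],rcond=None)[0]; k=np.abs(A@f-Q[:,2])<.004
    print("white plane slope along/across holder, z at tcp",f,k.sum(), "along range",A[k,0].min(),A[k,0].max(),"lat mid of ring",A[k&(np.abs(A[:,0])>.056)][:,1].min(),A[k&(np.abs(A[:,0])>.056)][:,1].max())
top=(np.hypot(*(P[:,:2]-s["eef_pos"][:2]).T)<.05)&(P[:,2]>s["eef_pos"][2]+.025)&(P[:,2]<s["eef_pos"][2]+.05)&m
if top.sum()>20: print("hub top",top.sum(),cv2.minAreaRect((P[top][:,:2]*1000).astype(np.float32)),np.median(P[top],0))
for r in bot.landmark_of("wrist","lens"): print("lens",r["confidence"],r["xy"],at_z(c,T,r["xy"],s["eef_pos"][2]+.013))
E
python3 m.py w3.png;python3 -c "
from h import *
im,d=bot.grab_frame('scene'); cv2.imwrite('pics/s3.png',cv2.resize(im[120:260,90:290],None,fx=3,fy=3))"
```

```text
clock: 6.65
eef_pos: [0.5032, -0.2568, 0.1311]
ee_rot: [0.0, 0.818, -0.575, -0.0]
contact_force: [0.3, 0.6, -2.1]
opening: 0.0342
gripper_force: 59.6
clock: 8.15
eef_pos: [0.5033, -0.2568, 0.1313]
ee_rot: [-0.0, 0.985, 0.17, -0.0]
contact_force: [0.7, 0.0, -1.9]
opening: 0.0339
gripper_force: 59.6
[ 0.5033 -0.2568  0.1313] ty yaw -70.41024459508485 [-0.1851  0.3495 -0.2485 -0.     -0.9731  2.0978]
white plane slope along/across holder, z at tcp [-0.0154  0.0059  0.1442] 10569 along range -0.05600051842142981 0.11763985758006879 lat mid of ring -0.03255911731839951 0.02678610805467757
hub top 4918 ((505.95989990234375, -255.7668914794922), (40.93161392211914, 36.017662048339844), 17.36476707458496) [ 0.5092 -0.2554  0.1684]
lens 0.73 [263.5, 76.5] [[ 0.5858 -0.2302  0.1443]]
```

View pics/s3.png

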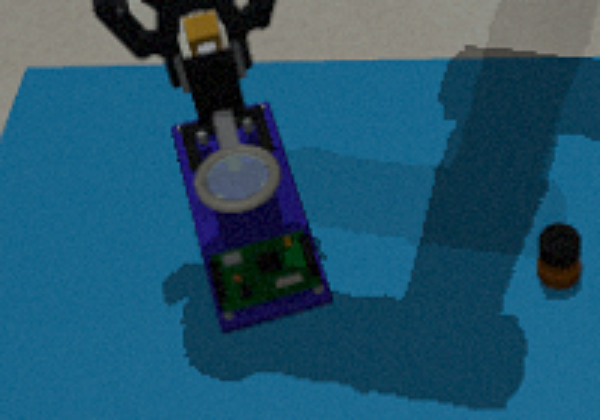

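View pics/w3.png

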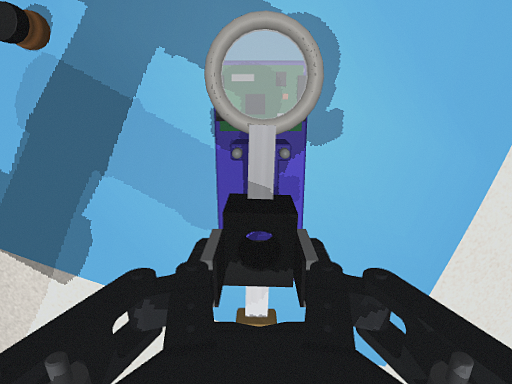

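The arm is held level, tilted about 0.9°, with the lens now on the board side at (264,70). The two near stop pegs at (237,153) and (285,153) give the pin's position relative to the hub.

```bash
python3 - <<'E'
from h import *
np.set_printoptions(precision=4,suppress=True)
s=bot.sense(); im,d=bot.grab_frame("wrist"); c,T=cam("wrist",s)
ax=np.array([np.cos(np.radians(19.6)),np.sin(np.radians(19.6))])
def pegs(img,guess,T,sg):
    g=img.min(axis=2).astype(float); out=[]
    for u,v in guess:
        w=g[v-9:v+10,u-9:u+10]; m=(w>90); yy,xx=np.nonzero(m); out.append([u-9+xx.mean(),v-9+yy.mean()]); print(out[-1],m.sum())
    p=at_z(c,T,out,.072)[:,:2]; print(p,"sep",np.linalg.norm(p[0]-p[1]),"yaw",np.degrees(np.arctan2(*(p[1]-p[0])[::-1])), "pin",p.mean(0)-sg*.036*ax)
pegs(im,[(237,153),(285,153)],T,1)
T2=T.copy(); 
he=np.array(c["hand_eye"]); q=[-0.172,.985,0,0]; E=np.eye(4); E[:3,:3]=R.from_quat(q).as_matrix(); E[:3,3]=[.503,-.2566,.1312]
pegs(cv2.imread("pics/w2.png"),[(233,155),(281,155)],E@he,-1)
# hub top in w2-type geometry: corners
for n,TT in (("w3",T),("w2",E@he)): print(n,at_z(c,TT,[[229,195],[293,195]],.1684 if n=="w3" else .1684).mean(0))
E
```

```text
[np.float64(236.55737704918033), np.float64(153.04918032786884)] 61
[np.float64(284.741935483871), np.float64(153.25806451612902)] 62
[[ 0.5336 -0.2276]
 [ 0.5462 -0.2631]] sep 0.037666307159727325 yaw -70.55210201053323 pin [ 0.506  -0.2574]
[np.float64(232.84722222222223), np.float64(154.77777777777777)] 72
[np.float64(277.0979020979021), np.float64(154.88111888111888)] 143
[[ 0.475  -0.2881]
 [ 0.4634 -0.2555]] sep 0.03461760461074905 yaw 109.63908083063588 pin [ 0.5031 -0.2598]
w3 [ 0.5334 -0.2473  0.1684]
w2 [ 0.4729 -0.2661  0.1684]
```

```bash
python3 -m creep '[[1,[0.002,-0.01,0],[0,0,0]],[1,[0.002,-0.01,-0.06],[0,0,0]],[1,[0.002,-0.01,-0.12],[0,0,0]],[1,[0.002,-0.01,-0.18],[0,0,0]],[1,[0.002,-0.01,-0.22],[0,0,0]],[1,[0.002,-0.01,-0.26],[0,0,0]],[1,[0.002,-0.01,-0.3],[0,0,0]],[1,[0.002,-0.01,-0.3],[0,0,0]]]'
```

```text
clock: 9.2
eef_pos: [0.503, -0.2581, 0.0853]
ee_rot: [-0.0, 0.985, 0.172, -0.001]
contact_force: [-0.5, 0.2, -0.8]
opening: 0.034
gripper_force: 59.6
```

```bash
python3 -m creep '[[1,[0,0,-0.03],[0,0,0]],[1,[0,0,-0.06],[0,0,0]],[1,[0,0,-0.09],[0,0,0]],[1,[0,0,-0.12],[0,0,0]],[1,[0,0,-0.14],[0,0,0]],[1,[0,0,-0.16],[0,0,0]],[1,[0,0,-0.17],[0,0,0]],[1,[0,0,-0.18],[0,0,0]],[1,[0,0,-0.18],[0,0,0]]]'; python3 m.py w4.png
```

```text
clock: 10.1
eef_pos: [0.5036, -0.2583, 0.0593]
ee_rot: [-0.0, 0.985, 0.172, -0.0]
contact_force: [0.0, 0.0, -1.8]
opening: 0.0343
gripper_force: 59.6
[ 0.5036 -0.2583  0.0593] ty yaw -70.21443047643943 [-0.1877  0.4345 -0.3273 -0.     -0.8093  2.1038]
white plane slope along/across holder, z at tcp [-0.0181  0.0037  0.0722] 12636 along range -0.05549226160657054 0.11808283037914624 lat mid of ring -0.032407396200127635 0.02778747951293028
hub top 4965 ((506.11907958984375, -256.85205078125), (41.223812103271484, 37.218685150146484), 18.019493103027344) [ 0.5094 -0.2569  0.0964]
lens 0.7 [260.5, 76.5] [[ 0.5855 -0.23    0.0723]]
```

```bash
python3 -m creep '[[1,[0,0,-0.007],[0,0,0]],[1,[0,0,-0.014],[0,0,0]],[1,[0,0,-0.014],[0,0,0]]]'
```

```text
clock: 10.55
eef_pos: [0.5038, -0.2583, 0.0576]
ee_rot: [0.0, 0.985, 0.172, 0.0]
contact_force: [-0.9, 0.1, 0.2]
opening: 0.034
gripper_force: 59.7
```

```bash
python3 -m creep '[[-1,[0,0,0],[0,0,0]],[-1,[0,0,0],[0,0,0]],[-1,[0,0,0],[0,0,0]],[-1,[0,0,0],[0,0,0]],[-1,[0,0,0],[0,0,0]],[-1,[0,0,0],[0,0,0]],[-1,[0,0,0],[0,0,0]],[-1,[0,0,0],[0,0,0]]]'
python3 -m creep '[[-1,[0,0,0.1],[0,0,0]],[-1,[0,0,0.3],[0,0,0]],[-1,[0,0,0.5],[0,0,0]],[-1,[0,0,0.7],[0,0,0]],[-1,[0,0,0.9],[0,0,0]],[-1,[0,0,0.9],[0,0,0]],[-1,[0,0,0.9],[0,0,0]]]'
python3 w.py w5.png
python3 -c "
from h import *
im,d=bot.grab_frame('scene'); cv2.imwrite('pics/s5.png',cv2.resize(im[120:260,90:290],None,fx=3,fy=3))"
```

```text
clock: 11.35
eef_pos: [0.5036, -0.2583, 0.0573]
ee_rot: [-0.0, 0.985, 0.172, -0.0]
contact_force: [0.2, -0.2, 0.5]
opening: 0.0853
gripper_force: 0.0
clock: 12.05
eef_pos: [0.5037, -0.2582, 0.1928]
ee_rot: [0.0, 0.985, 0.172, 0.001]
contact_force: [-0.7, 0.3, -0.5]
opening: 0.0849
gripper_force: 0.0
[ 0.5037 -0.2582  0.1928] ty yaw -70.22686159647851 [-0.1877  0.2944 -0.1615 -0.0006 -1.1134  2.1038] cam [ 0.5681 -0.2353  0.3615]
hubtop 1346 ((506.2884826660156, -257.1431884765625), (40.71995544433594, 35.953529357910156), 17.438308715820312) [ 0.5076 -0.2567  0.0949]
brass 605 ((465.53228759765625, -269.2390441894531), (83.92140197753906, 25.628137588500977), 18.97576332092285) [ 0.4403 -0.2779  0.0789]
base 3772 ((505.636962890625, -257.483642578125), (227.39474487304688, 89.32426452636719), 19.671735763549805) [ 0.5073 -0.2551  0.0129]
lens_arm 0.96 [261.8, 179.4] [[ 0.5057 -0.2609  0.06  ]]
lens_arm 0.48 [260.9, 94.5] [[ 0.5862 -0.2309  0.06  ]]
lens_arm 0.45 [260.2, 170.7] [[ 0.5139 -0.2562  0.06  ]]
lens 0.96 [261.0, 94.5] [[ 0.5856 -0.2311  0.07  ]]
blue_holder 0.97 [258.5, 169.4] [[ 0.5039 -0.2578  0.    ]]
```

View pics/s5.png

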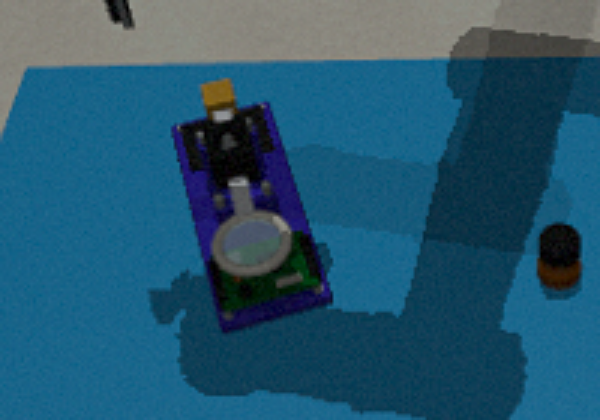

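View pics/w5.png

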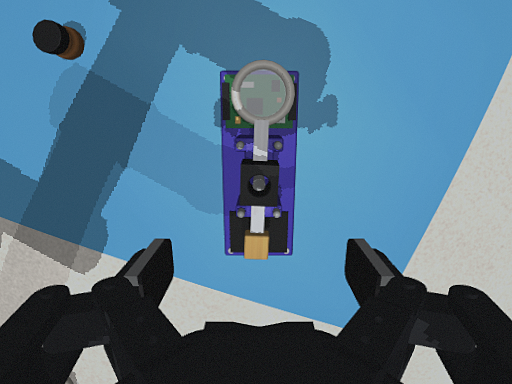

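The arm is seated: the hub top is at 0.095 m, the same as at the start. The pin shows through the hub at (260,183), the lens is over the board at (263,92), and the gripper is clear.

```bash
python3 -c "
from station import bot
print(bot.sign_off())"
```

```text
the job is handed in; nothing more can be done
None
```

The blue holder's lens arm is turned end for end and back on its pin, fully seated and released with the lens over the board; the grey arm was not touched, and the job was handed in at about 12 s on the robot's clock (no verdict was returned).

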